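# Press the green stone home in its collet

### The job

The stones on the brass salver have just been set in fresh cement. With closed fingertips press the green stone gently straight down until it is fully home in its copper collet, keep light pressure on it there for about three seconds so that the cement grabs, then withdraw upwards well clear of it. Grasp and lift nothing, and leave the other stones and everything else on the bench as they are.

Things in the scene. Friction and masses are not known exactly. Their poses are not given: they have to be found in the camera images.
- stone_green_top (a point): top (apex) of the green stone: an opaque green domed disc, 26 mm in diameter, standing upright in a round copper collet (34 mm in diameter, 10 mm high) on the salver. With the stone at joint value 0 the apex is 13 mm above the collet's rim and a 7 mm band of its straight coloured side shows; fully home the apex is 6 mm above the rim and only the dome shows.
- stone_green (a joint): travel of the green stone down into its collet, in m: 0 = standing proud, 0.007 = fully home, negative = pulled out. It slides under about 3 N (a little more when pressed faster), does not spring back and stays where left. Once home it rests on a springy bed that yields 1 mm per 4 N, 5 mm at most, and rises again when let go; this yield is not in the joint value and comes on top.
- stone_red_top (a point): top (apex) of the red stone: an opaque red domed disc, 26 mm in diameter, standing upright in a round copper collet (34 mm in diameter, 10 mm high) on the salver. With the stone at joint value 0 the apex is 13 mm above the collet's rim and a 7 mm band of its straight coloured side shows; fully home the apex is 6 mm above the rim and only the dome shows.
- stone_red (a joint): travel of the red stone down into its collet, in m: 0 = standing proud, 0.007 = fully home, negative = pulled out. It slides under about 3 N (a little more when pressed faster), does not spring back and stays where left. Once home it rests on a springy bed that yields 1 mm per 4 N, 5 mm at most, and rises again when let go; this yield is not in the joint value and comes on top.
- stone_blue_top (a point): top (apex) of the blue stone: an opaque blue domed disc, 26 mm in diameter, standing upright in a round copper collet (34 mm in diameter, 10 mm high) on the salver. With the stone at joint value 0 the apex is 13 mm above the collet's rim and a 7 mm band of its straight coloured side shows; fully home the apex is 6 mm above the rim and only the dome shows.
- stone_blue (a joint): travel of the blue stone down into its collet, in m: 0 = standing proud, 0.007 = fully home, negative = pulled out. It slides under about 3 N (a little more when pressed faster), does not spring back and stays where left. Once home it rests on a springy bed that yields 1 mm per 4 N, 5 mm at most, and rises again when let go; this yield is not in the joint value and comes on top.
- stone_white_top (a point): top (apex) of the white stone: an opaque white domed disc, 26 mm in diameter, standing upright in a round copper collet (34 mm in diameter, 10 mm high) on the salver. With the stone at joint value 0 the apex is 13 mm above the collet's rim and a 7 mm band of its straight coloured side shows; fully home the apex is 6 mm above the rim and only the dome shows.
- stone_white (a joint): travel of the white stone down into its collet, in m: 0 = standing proud, 0.007 = fully home, negative = pulled out. It slides under about 3 N (a little more when pressed faster), does not spring back and stays where left. Once home it rests on a springy bed that yields 1 mm per 4 N, 5 mm at most, and rises again when let go; this yield is not in the joint value and comes on top.
- salver: round brass salver, 270 mm across, with a copper-edged rim, on a round dark steel turntable 290 mm across, fixed. Origin on the table under its centre. The brass floor that carries the four collets is 34 mm above the table, the thin raised rim 48 mm. The collets stand in a rough square, about 70 mm from the centre and 80 to 115 mm apart; which colour stands where varies.
- cement_pot: bystander: small closed grey jar, 32 mm in diameter, 34 mm high, loose, in the middle of the salver; origin at the centre of its underside
- hammer: bystander: hammer 240 mm long lying on the table beside the salver, on the +y side; origin under its middle, x axis along it towards the head
- vial: bystander: small red vial with a green cap, 28 mm in diameter, 45 mm high, standing on the table by the salver; origin at the centre of its underside (it is not the green stone)
- burr_box: bystander: flat white box with clear lid, 75 x 115 x 35 mm, on the table beside the salver, on the -y side; origin at the centre of its underside
- brass_dome: bystander: shallow brass dome, 90 mm in diameter, 21 mm high, on the table beside the salver, on its near +y side; origin at the centre of its underside

How it is judged:
On the way:
1. the green stone is home and the fingertips keep pressing on it for two seconds (value of joint stone_green above 0.0055 m and contact force between the fingers and stone_green above 0.4 N), for 2 s.
At the end, for the whole second after the job is handed in: The green stone is at least 5.5 mm down in its collet (home is 7 mm), the fingers are withdrawn (TCP more than 45 mm from the stone's top), the other three stones are within 2 mm and the loose things within 15 mm of where they were (value of joint stone_green above 0.0055 m and distance of each of stone_red_top, stone_blue_top, stone_white_top from where it was at the start of the episode below 0.002 m and distance of each of cement_pot, hammer, vial, burr_box, brass_dome from where it was at the start of the episode below 0.015 m and distance between the grasp point and stone_green_top above 0.045 m); the robot touches nothing.
It fails at once if the green stone is pressed harder than 25 N (contact force between the fingers and stone_green above 25 N).
It fails at once if the green stone is pulled up out of its collet (value of joint stone_green below -0.002 m).
It fails at once if another stone is moved by more than 2 mm (distance of any of stone_red_top, stone_blue_top, stone_white_top from where it was at the start of the episode above 0.002 m).
It fails at once if a loose thing on the bench or salver is shifted or lifted by more than 15 mm (distance of any of cement_pot, hammer, vial, burr_box, brass_dome from where it was at the start of the episode above 0.015 m).
It also fails if it takes over 35 s, if anything falls off the work surface, if the arm or the gripper's body presses on something with over 40 N, if the wrist force passes 120 N, or if a joint passes its speed limit or range.

### The arm

A 7-joint arm with a two-finger parallel gripper is mounted at the origin on the work surface. World frame = base frame: x ahead of the robot, y to its left, z up, the work surface at z = 0. Lengths are in m, angles in rad, forces in N, time in s.
With the tool pointing down it reaches from about 0.4 to 0.85 m from the base axis. Payload 4.5 kg.
Tool frame: the origin (TCP) lies between the finger pads, 19 mm behind the fingertips; this is the grasp point; z points along the fingers, y is the line along which they close (so a half turn about z gives the same grasp; the last joint's range is limited). The gripper opens to 88 mm and grips with 3 to 60 N. Pads are 18 mm wide; open, the fingers measure 123 mm over their backs; the gripper's body (75 mm by 187 mm) begins 45 mm behind the grasp point.
Start: joints at [1.179, 0.689, -0.195, 1.565, 0.157, 0.902, -0.215], TCP at [0.258, -0.569, 0.257] pointing down, gripper open.
Joint ranges: [-3.01, 3.01], [-0.46, 2.08], [-1.47, 1.51], [0.13, 2.56], [-1, 4.14], [0.04, 2.09], [-2.66, 2.66]. Speed limits (rad/s): [2.57, 2.57, 3.14, 3.14, 3.14, 3.14, 3.14].

### API

Orientations are given as a unit quaternion [x, y, z, w].
In Python, from plant import sensors, eyes, finish_job gives the robot as it stands.
- The arm moves only by the tool send_rows, never from a script. Its argument "rows" is text: rows parted by semicolons, each of 4 numbers parted by spaces: the shift along the tool's x, y, z normalised to -1 to 1, where 1 is 30 cm, then the turn about the tool's z normalised to -1 to 1, where 1 is 2 pi rad. A call has 1 to 10 rows; each row is the pose to reach, as a shift and turn from the pose commanded when the call began, along the tool's axes at that moment, turning the shorter way round; what a row does not reach only later rows make up. A row lasts 1/12 s, in which the tool goes at most 41.7 mm and 7.16 degrees, less where a joint would pass 70% of its speed; a pose out of reach is approached as far as the arm can. A call with a number of a shift or a turn outside -1 to 1 is refused whole. A call with a gripper value outside its range is refused whole. "jaw" is the closure, from -1 (fully open) to 1 (shut), set as the call begins (left out, the last holds). The fingers move at their own pace and stop on an object; "force" is the grip in N (left out, the last holds). Time passes only in rows, so rows that repeat a pose let the fingers close. It gives the time, the measured TCP pose, the force, the opening and the grip force at its end, in the units of the state.
- sensors.get_state(): the state, without advancing time (a new reading comes with each control period).
- eyes.snapshot(name): name is "side" or "top" or "wrist"; returns (picture, depth): 400x640x3 uint8, red, green, blue; 400x640 float32, m along the optical axis (not along the pixel's ray), 0 where there is no reading.
- eyes.calibration(name): a dict with "fov_y" (degrees; the focal length in pixels is half the picture's height over the tangent of half this angle, whatever the lens; pixels are square), "cx", "cy" (the principal point, pixels), "dist_coeffs" ([k1, k2, p1, p2, k3] as OpenCV has them; the pictures are not rectified), "world_from_camera" (4x4, takes a point from camera to world coordinates). Camera axes: x right, y down, z forward; pixel columns grow to the right and rows downward; lengths in m; the calibration is good to about 2 mm. A picture is of the moment at which its call begins: read the wrist's pose just before it. calibration takes no time and is no camera call; for the wrist camera it gives the pose at the moment of the call.
- finish_job(): hands the job in; it is judged then, once.
The state is a dict: "clock": time; "q": joint angles; "qd": joint speeds; "joint_torque": joint torques, N m; "tool_pos": TCP position; "eef_rot": TCP orientation; "contact_force": force on the tool from outside, world axes, zero at the start; "moment": the same for the moment, N m; "opening": opening from 0.0 (shut) to 1.0 (fully open); "finger_force": force on a finger pad.
Only numpy, scipy, OpenCV 4.12 (cv2) and the standard library are available. Lean on these libraries where they do the work, as an engineer would, in place of code of your own. Each camera call takes 0.05 s, during which the arm holds its last target. There are 200 camera calls.

## Working session

There is one attempt and no reset: what is moved stays moved. The work goes in short steps, Python scripts to look and compute and a tool call to move; the robot and the scene stay as the last step left them, time stands still between calls to the robot, and variables do not carry over. Pictures are saved under pics/ and viewed, at most 10 in all, crops included, and the job is handed in when it is done.

Besides the shell and the picture viewer there is one more tool, called after "Emit:" as a command line: name --argument value ..., lists and objects as JSON in quotes. send_rows: Moves the arm, as the interface text tells. Scaled input: -1 to 1 covers 30 cm each way for a shift and 2 pi rad each way for a turn. Its arguments: {"type":"object","properties":{"rows":{"type":"string"},"jaw":{"type":"number"},"force":{"type":"number"}},"required":["rows"]}

```bash
mkdir -p pics && cat > h.py <<'E'
import numpy as np, cv2
from plant import sensors, eyes, finish_job
def K(c):
    f=200/np.tan(np.radians(c['fov_y'])/2)
    return np.array([[f,0,c['cx']],[0,f,c['cy']],[0,0,1.]])
def ray(c,uv):
    p=cv2.undistortPoints(np.array([[uv]],float),K(c),np.array(c['dist_coeffs'],float))[0,0]
    T=np.array(c['world_from_camera']); return T[:3,3],T[:3,:3]@np.array([p[0],p[1],1])
def onplane(c,uv,z):
    o,d=ray(c,uv); return o+d*(z-o[2])/d[2]
def bydepth(c,uv,dep):
    o,d=ray(c,uv); return o+d*dep
def green(im):
    h=cv2.cvtColor(im,cv2.COLOR_RGB2HSV)
    m=cv2.inRange(h,(40,80,40),(90,255,255))
    n,l,s,ce=cv2.connectedComponentsWithStats(m)
    return [(s[i],ce[i],l==i) for i in range(1,n) if s[i][4]>25]
E
python3 - <<'E'
from h import *
s=sensors.get_state(); print({k:np.round(v,3) for k,v in s.items()})
for n in('top','side'):
    c=eyes.calibration(n); im,d=eyes.snapshot(n); cv2.imwrite(f'pics/{n}0.png',im[:,:,::-1])
    print(n,c)
    for st,ce,m in green(im):
        dd=np.median(d[m]); print(st,ce.round(1),bydepth(c,ce,dd).round(4),onplane(c,ce,.055).round(4))
E
```

```text
{'clock': np.float64(0.0), 'q': array([ 1.179,  0.69 , -0.195,  1.566,  0.157,  0.902, -0.215]), 'qd': array([ 0.001,  0.001, -0.001, -0.001,  0.   , -0.001, -0.   ]), 'joint_torque': array([ 1.0000e-03, -5.2756e+01, -1.2670e+00, -1.5343e+01, -5.3000e-02,
        7.0000e-03,  0.0000e+00]), 'tool_pos': array([ 0.258, -0.569,  0.257]), 'eef_rot': array([ 0.977,  0.211, -0.   , -0.001]), 'contact_force': array([-0.082, -0.298,  0.271]), 'moment': array([-0.007, -0.029, -0.012]), 'finger_force': np.float64(0.0), 'opening': np.float64(0.999)}
top {'fov_y': 42.984594303561174, 'cx': 309.6395319831941, 'cy': 204.42461326512574, 'dist_coeffs': array([-0.09424285,  0.        ,  0.        ,  0.        ,  0.        ]), 'world_from_camera': array([[ 0.0091114 , -0.99497986,  0.0996597 ,  0.46034468],
       [-0.99992555, -0.00825683,  0.00898404,  0.0381601 ],
       [-0.00811607, -0.09973414, -0.99498102,  1.25937944],
       [ 0.        ,  0.        ,  0.        ,  1.        ]])}
[331 177  10  11  79] [335.6 182.1] [ 0.6354 -0.0127  0.0546] [ 0.6353 -0.0127  0.055 ]
[400 251  12  11  95] [405.4 255.7] [ 0.461  -0.1804  0.0447] [ 0.461  -0.1786  0.055 ]
side {'fov_y': 48.25766069327111, 'cx': 313.7289964267333, 'cy': 201.55483341995333, 'dist_coeffs': array([0.02019193, 0.        , 0.        , 0.        , 0.        ]), 'world_from_camera': array([[-0.9644076 , -0.14382994,  0.22188045,  0.33675726],
       [-0.26438221,  0.51030525, -0.81834626,  0.87823829],
       [ 0.00447593, -0.84788059, -0.53016833,  0.5925349 ],
       [ 0.        ,  0.        ,  0.        ,  1.        ]])}
[369 165   8   8  60] [372.5 168.5] [ 0.4613 -0.1717  0.0423] [ 0.4584 -0.1476  0.055 ]
[287 184   8   7  44] [290.2 186.8] [ 0.6348 -0.004   0.0529] [ 6.336e-01 -6.000e-04  5.500e-02]
```

```bash
python3 - <<'E'
import cv2
a=cv2.imread('pics/top0.png');cv2.imwrite('pics/topc.png',cv2.resize(a[80:330,220:500],None,fx=2.3,fy=2.3))
E
```

```text
(no output)
```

View pics/topc.png

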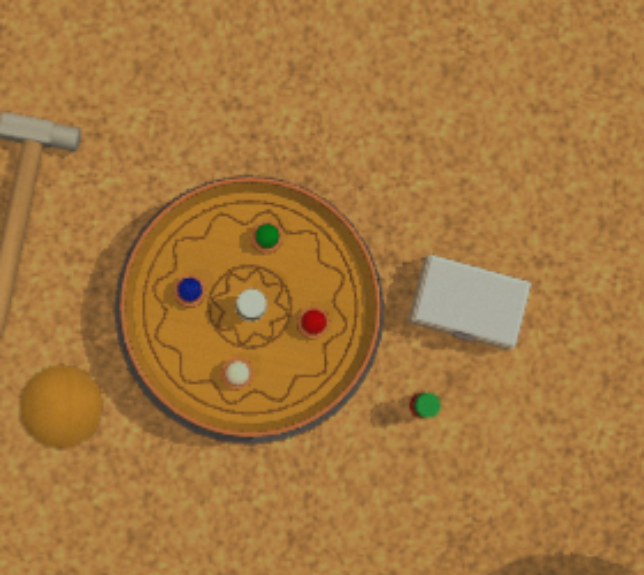

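Emit:
send_rows --rows "0.3 -0.18 0 0;0.4 -0.25 0 0;0.5 -0.31 0 0;0.62 -0.38 0 0;0.74 -0.45 0 0;0.85 -0.52 0 0;0.953 -0.585 0 0;0.953 -0.585 0 0;0.953 -0.585 0 0;0.953 -0.585 0 0" --jaw 1 --force 10

```text
clock: 0.93
tool_pos: [0.448, -0.2879, 0.2573]
eef_rot: [0.977, 0.215, 0.0, -0.001]
contact_force: [0.3, -0.9, -0.8]
opening: 0.27
finger_force: 0.0
```

Emit:
send_rows --rows "0.1 -0.06 0 0;0.22 -0.13 0 0;0.34 -0.2 0 0;0.45 -0.27 0.02 0;0.55 -0.33 0.04 0;0.65 -0.4 0.06 0;0.75 -0.46 0.1 0;0.85 -0.52 0.13 0;0.92 -0.56 0.16 0;0.953 -0.585 0.18 0"

```text
clock: 1.77
tool_pos: [0.6352, -0.0114, 0.202]
eef_rot: [0.977, 0.212, 0.0, -0.001]
contact_force: [0.2, 0.8, 0.3]
opening: 0.004
finger_force: 0.0
```

```bash
python3 - <<'E'
from h import *
s=sensors.get_state(); print({k:np.round(v,4) for k,v in s.items()})
c=eyes.calibration('wrist'); im,d=eyes.snapshot('wrist'); cv2.imwrite('pics/w1.png',im[:,:,::-1])
print(c)
for st,ce,m in green(im):
    q=np.argwhere(m); print(st,ce.round(1),bydepth(c,ce,np.median(d[m])).round(4),onplane(c,ce,.055).round(4))
E
```

```text
{'clock': np.float64(1.7667), 'q': array([ 0.0066,  0.7651, -0.1114,  1.5889,  0.1067,  0.7935, -1.2923]), 'qd': array([-0.1887,  0.1489,  0.0672, -0.1116,  0.0049, -0.0132, -0.1679]), 'joint_torque': array([ 1.47980e+00, -5.57007e+01,  2.32900e-01, -1.40635e+01,
        5.67000e-02,  4.00000e-04,  4.34000e-02]), 'tool_pos': array([ 0.6352, -0.0114,  0.202 ]), 'eef_rot': array([ 9.772e-01,  2.121e-01,  1.000e-04, -5.000e-04]), 'contact_force': array([0.2243, 0.7752, 0.3392]), 'moment': array([-0.017 , -0.0181,  0.004 ]), 'finger_force': np.float64(0.0), 'opening': np.float64(0.0037)}
{'fov_y': 64.81506591085727, 'cx': 322.38844549100406, 'cy': 202.8179247551227, 'dist_coeffs': array([-0.04453899,  0.        ,  0.        ,  0.        ,  0.        ]), 'world_from_camera': array([[ 0.41601528, -0.86586278, -0.27787216,  0.70689453],
       [-0.90935702, -0.39646989, -0.12602159,  0.02112764],
       [-0.00105054,  0.3051119 , -0.95231593,  0.33043757],
       [ 0.        ,  0.        ,  0.        ,  1.        ]])}
[312 178  25  25 508] [323.8 190. ] [ 0.6382 -0.0113  0.0554] [ 0.6381 -0.0114  0.055 ]
```

View pics/w1.png

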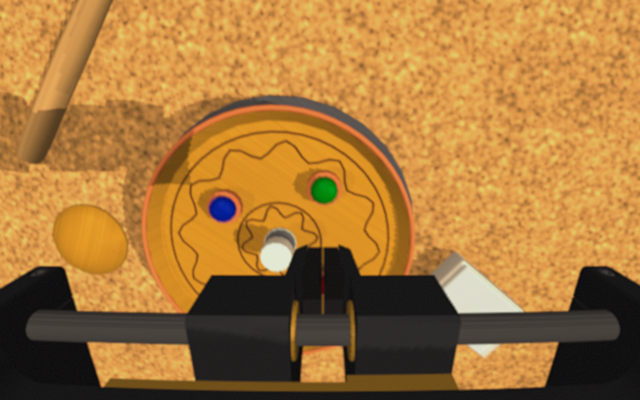

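Emit:
send_rows --rows "0 0 0.05 0;0 0 0.12 0;0 0 0.19 0;0 0 0.25 0;0 0 0.3 0;0 0 0.33 0;0 0 0.33 0;0 0 0.33 0;0 0 0.33 0;0 0 0.33 0"

```text
clock: 2.65
tool_pos: [0.6347, -0.0139, 0.1057]
eef_rot: [0.977, 0.211, 0.001, 0.0]
contact_force: [0.8, 0.2, -0.2]
opening: 0.004
finger_force: 0.0
```

```bash
python3 - <<'E'
from h import *
s=sensors.get_state(); print(s['clock'],s['tool_pos'].round(4),s['contact_force'].round(2))
c=eyes.calibration('wrist'); im,d=eyes.snapshot('wrist'); cv2.imwrite('pics/w2.png',im[150:400,160:480,::-1].repeat(2,0).repeat(2,1))
for st,ce,m in green(im):
    p=np.array([bydepth(c,(u,v),d[v,u]) for v,u in np.argwhere(m)])
    t=p[p[:,2]>np.percentile(p[:,2],70)]
    print(st,ce.round(1),np.percentile(p,[2,50,98],axis=0).round(4),t.mean(0).round(4))
im,d=eyes.snapshot('side'); cv2.imwrite('pics/s2.png',cv2.resize(im[120:270,180:400,::-1],None,fx=3.5,fy=3.5))
E
```

```text
2.65 [ 0.6347 -0.0139  0.1057] [ 0.85  0.19 -0.18]
[ 303  211   39   38 1178] [321.7 229.7] [[ 0.6273 -0.0231  0.0499]
 [ 0.6391 -0.0114  0.0554]
 [ 0.6483 -0.0014  0.0881]] [ 0.6376 -0.0122  0.062 ]
```

View pics/w2.png

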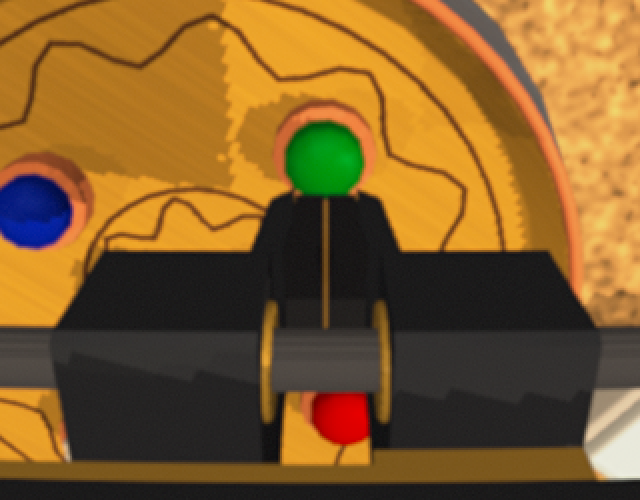

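View pics/s2.png

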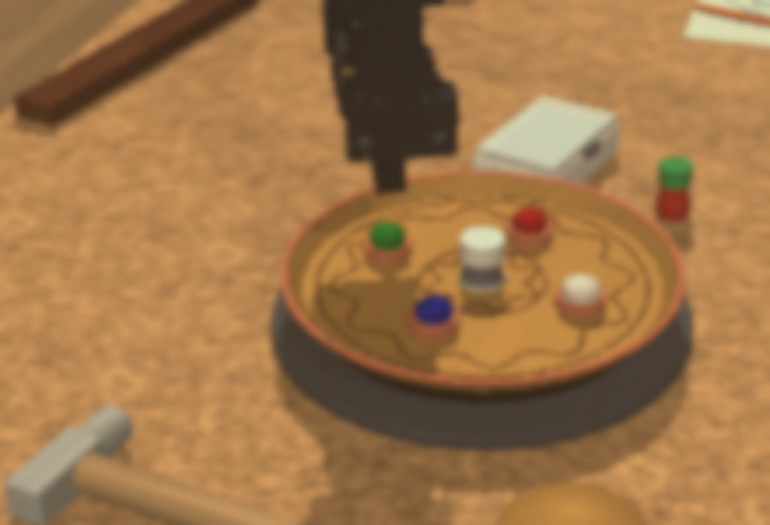

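Emit:
send_rows --rows "0.005 -0.001 0.015 0;0.011 -0.002 0.03 0;0.011 -0.002 0.045 0;0.011 -0.002 0.06 0;0.011 -0.002 0.07 0;0.011 -0.002 0.078 0;0.011 -0.002 0.08 0;0.011 -0.002 0.08 0"

```text
clock: 3.42
tool_pos: [0.6365, -0.0115, 0.0801]
eef_rot: [0.977, 0.211, -0.0, 0.0]
contact_force: [-0.1, 0.8, 0.7]
opening: 0.002
finger_force: 0.0
```

Emit:
send_rows --rows "0 0 0.003 0;0 0 0.006 0;0 0 0.009 0;0 0 0.012 0;0 0 0.015 0;0 0 0.018 0;0 0 0.018 0"

```text
clock: 4.0
tool_pos: [0.6368, -0.0115, 0.075]
eef_rot: [0.977, 0.211, 0.0, 0.0]
contact_force: [-0.7, -0.4, 0.7]
opening: 0.004
finger_force: 0.5
```

Emit:
send_rows --rows "0 0 0.002 0;0 0 0.004 0;0 0 0.006 0;0 0 0.008 0;0 0 0.01 0;0 0 0.01 0"

```text
clock: 4.5
tool_pos: [0.6368, -0.0115, 0.072]
eef_rot: [0.977, 0.211, 0.0, 0.0]
contact_force: [-0.0, -0.3, 2.7]
opening: 0.004
finger_force: 1.4
```

Emit:
send_rows --rows "0 0 0.002 0;0 0 0.004 0;0 0 0.006 0;0 0 0.007 0;0 0 0.007 0"

```text
clock: 4.92
tool_pos: [0.6368, -0.0114, 0.0698]
eef_rot: [0.977, 0.211, 0.0, 0.0]
contact_force: [-0.1, 0.8, 3.4]
opening: 0.007
finger_force: 1.3
```

Emit:
send_rows --rows "0 0 0.001 0;0 0 0.002 0;0 0 0.003 0;0 0 0.004 0;0 0 0.004 0"

```text
clock: 5.33
tool_pos: [0.6368, -0.0114, 0.0687]
eef_rot: [0.977, 0.211, 0.0, 0.0]
contact_force: [-0.4, 0.7, 3.0]
opening: 0.006
finger_force: 1.4
```

Emit:
send_rows --rows "0 0 0.001 0;0 0 0.002 0;0 0 0.003 0;0 0 0.003 0;0 0 0.003 0"

```text
clock: 5.75
tool_pos: [0.6367, -0.0114, 0.0679]
eef_rot: [0.977, 0.211, 0.0, 0.0]
contact_force: [0.5, -0.5, 4.0]
opening: 0.004
finger_force: 1.7
```

Emit:
send_rows --rows "0 0 0.001 0;0 0 0.002 0;0 0 0.003 0;0 0 0.003 0;0 0 0.003 0"

```text
clock: 6.17
tool_pos: [0.6368, -0.0114, 0.0672]
eef_rot: [0.977, 0.211, 0.0, 0.0]
contact_force: [-0.3, -1.1, 5.3]
opening: 0.007
finger_force: 2.8
```

Emit:
send_rows --rows "0 0 0.001 0;0 0 0.002 0;0 0 0.002 0;0 0 0.002 0"

```text
clock: 6.5
tool_pos: [0.6368, -0.0115, 0.0668]
eef_rot: [0.977, 0.211, 0.0, 0.0]
contact_force: [-2.2, -0.1, 7.0]
opening: 0.002
finger_force: 3.5
```

Emit:
send_rows --rows "0 0 0.001 0;0 0 0.002 0;0 0 0.002 0;0 0 0.002 0;0 0 0.002 0;0 0 0.002 0;0 0 0.002 0;0 0 0.002 0;0 0 0.002 0;0 0 0.002 0"

```text
clock: 7.33
tool_pos: [0.6368, -0.0115, 0.0664]
eef_rot: [0.977, 0.211, 0.0, 0.0]
contact_force: [-2.4, -0.2, 9.3]
opening: 0.004
finger_force: 4.2
```

Emit:
send_rows --rows "0 0 0 0;0 0 0 0;0 0 0 0;0 0 0 0;0 0 0 0;0 0 0 0;0 0 0 0;0 0 0 0;0 0 0 0;0 0 0 0"

```text
clock: 8.17
tool_pos: [0.6368, -0.0114, 0.0664]
eef_rot: [0.977, 0.211, 0.0, 0.0]
contact_force: [-2.0, 0.4, 8.0]
opening: 0.002
finger_force: 4.2
```

Emit:
send_rows --rows "0 0 0 0;0 0 0 0;0 0 0 0;0 0 0 0;0 0 0 0;0 0 0 0;0 0 0 0;0 0 0 0;0 0 0 0;0 0 0 0"

```text
clock: 9.0
tool_pos: [0.6368, -0.0115, 0.0664]
eef_rot: [0.977, 0.211, 0.0, 0.0]
contact_force: [-2.1, -1.2, 8.9]
opening: 0.009
finger_force: 4.2
```

Emit:
send_rows --rows "0 0 0 0;0 0 0 0;0 0 0 0;0 0 0 0;0 0 0 0;0 0 0 0;0 0 0 0;0 0 0 0;0 0 0 0;0 0 0 0"

```text
clock: 9.83
tool_pos: [0.6368, -0.0115, 0.0664]
eef_rot: [0.977, 0.211, 0.0, 0.0]
contact_force: [-2.1, 0.0, 8.8]
opening: 0.007
finger_force: 4.2
```

Held for more than 3 s; now I withdraw and look.

Emit:
send_rows --rows "0 0 -0.005 0;0 0 -0.015 0;0 0 -0.03 0;0 0 -0.07 0;0 0 -0.13 0;0 0 -0.2 0;0 0 -0.27 0;0 0 -0.34 0;0 0 -0.4 0;0 0 -0.45 0"

```text
clock: 10.67
tool_pos: [0.637, -0.0114, 0.203]
eef_rot: [0.977, 0.211, 0.001, 0.0]
contact_force: [-0.1, 0.1, -0.0]
opening: 0.004
finger_force: 0.0
```

Emit:
send_rows --rows "0 0 0 0;0 0 0 0;0 0 0 0;0 0 0 0;0 0 0 0"

```text
clock: 11.08
tool_pos: [0.636, -0.0115, 0.1995]
eef_rot: [0.977, 0.211, -0.001, -0.0]
contact_force: [-0.6, 0.7, -0.6]
opening: 0.009
finger_force: 0.0
```

```bash
python3 - <<'E'
from h import *
s=sensors.get_state(); print(s['clock'],s['tool_pos'].round(4),s['contact_force'].round(2))
for n in('wrist','side'):
    c=eyes.calibration(n);im,d=eyes.snapshot(n)
    for st,ce,m in green(im): print(n,st,ce.round(1),bydepth(c,ce,np.median(d[m])).round(4))
    if n=='wrist': cv2.imwrite('pics/w3.png',cv2.resize(im[80:280,130:430,::-1],None,fx=2.6,fy=2.6))
    else: cv2.imwrite('pics/s3.png',cv2.resize(im[120:270,180:400,::-1],None,fx=3.5,fy=3.5))
E
```

```text
11.0833 [ 0.636  -0.0115  0.1995] [-0.61  0.67 -0.55]
wrist [312 179  25  24 470] [324.  190.8] [ 0.6372 -0.0125  0.0495]
side [369 165   8   8  60] [372.5 168.5] [ 0.4613 -0.1718  0.0423]
```

View pics/s3.png

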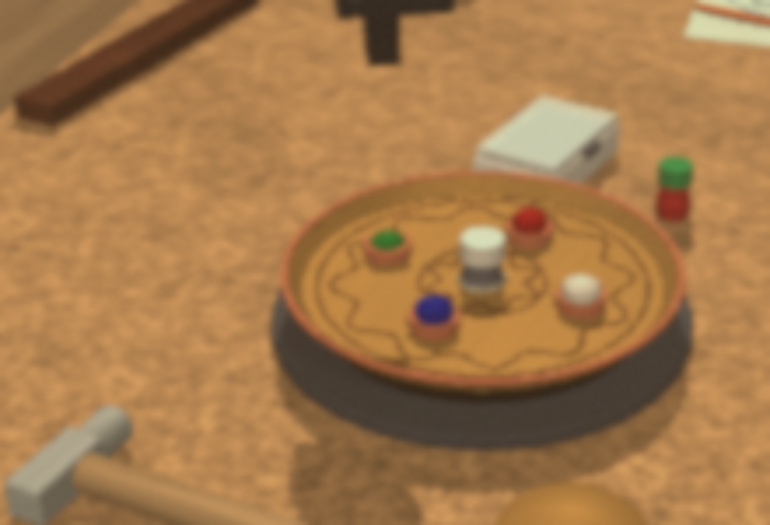

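View pics/w3.png

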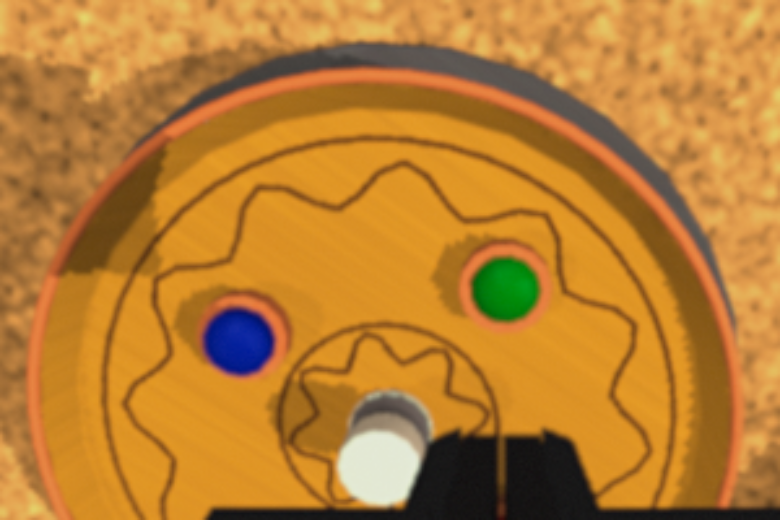

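The green stone (crop pixel 505,289 in the wrist view) now shows only its dome, centred in its collet. Its top measures about 6 mm lower than before. The other stones and the loose things look unmoved.

```bash
python3 -c "
from plant import finish_job
print(finish_job())"
```

```text
the job is handed in; nothing more can be done
None
```

The green stone was pressed home and held at about 9 N for just over 3 s. The fingers were then withdrawn to about 15 cm above it with nothing else visibly moved, and the job was handed in at about 11 s; no verdict was returned.

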